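# Stand the hanger lug in the bench fork and pin it

### The arm

A 6-joint arm with a two-finger parallel gripper is mounted at the origin on the work surface. World frame = base frame: x ahead of the robot, y to its left, z up, the work surface at z = 0. Lengths are in m, angles in rad, forces in N, time in s.
With the tool pointing down it reaches from about 0.375 to 0.9 m from the base axis. Payload 3.1 kg.
Tool frame: the origin (TCP) lies on the centre line of the jaws, within the pads' length; the fingertips stand 19 mm ahead of it and the grasp point (between the pads) is the TCP; z points along the fingers, y is the line along which they close (so a half turn about z gives the same grasp; the last joint's range is limited). The gripper opens to 85 mm and grips with 20 to 120 N. Pads are 22 mm wide; open, the fingers measure 114 mm over their backs; the gripper's body (76 mm by 85 mm) begins 54 mm behind the grasp point. The pads swing forward as they close: fully open they stand 13 mm farther back than shut.
Start: joints at [1.069, 0.527, 1.433, -0, 1.181, -0.178], TCP at [0.199, 0.593, 0.25] pointing down, gripper open.
Joint ranges: [-3.08, 3.08], [-0.75, 2.2], [0.22, 2.44], [-1.43, 4.57], [0, 2.65], [-2.85, 2.85]. Speed limits (rad/s): [2.79, 2.79, 3.14, 3.14, 3.14, 3.14].

### API

Orientations are given as a unit quaternion [x, y, z, w].
In Python, from station import manip, cams, sign_off gives the robot as it stands.
- The arm moves only by the tool carry_out, never from a script. Its argument "targets" is a list that holds one entry, the list of rows, each a list of 7 numbers: the shift along the tool's x, y, z in cm, then the turn, a rotation vector about the tool's x, y, z in degrees, then the finger opening in cm, from 0 to 8.54. A call has 1 to 12 rows; each row is the pose to reach, as a shift and turn from the pose commanded when the call began, along the tool's axes at that moment; what a row does not reach only later rows make up. A row lasts 1/12 s, in which the tool goes at most 41.7 mm and 7.16 degrees, less where a joint would pass 70% of its speed; a pose out of reach is approached as far as the arm can. A call with a gripper value outside its range is refused whole. The fingers move at their own pace and stop on an object; "force" is the grip in N (left out, the last holds). Time passes only in rows, so rows that repeat a pose let the fingers close. It gives the time, the measured TCP pose, the force, the opening and the grip force at its end, in the units of the state.
- manip.sense(): the state, without advancing time (a new reading comes with each control period).
- cams.snapshot(name): name is "scene" or "top" or "wrist"; returns the picture (480x640x3 uint8, red, green, blue); there is no depth.
- cams.camera_info(name): a dict with "K" (3x3 intrinsics, pixels), "T" (4x4, takes a point from camera to world coordinates). Camera axes: x right, y down, z forward; pixel columns grow to the right and rows downward; lengths in m; the calibration is good to about 2 mm. A picture is of the moment at which its call begins: read the wrist's pose just before it. camera_info takes no time and is no camera call; for the wrist camera it gives the pose at the moment of the call.
- sign_off(): hands the job in; it is judged then, once.
The state is a dict: "t": time; "q": joint angles; "qd": joint speeds; "tau": joint torques, N m; "tcp_pos": TCP position; "tool_rot": TCP orientation; "force": force on the tool from outside, world axes, zero at the start; "ft_torque": the same for the moment, N m; "finger_gap": opening from 0.0 (shut) to 1.0 (fully open); "gripper_force": force on a finger pad.
Only numpy, scipy, OpenCV 4.12 (cv2) and the standard library are available. Lean on these libraries where they do the work, as an engineer would, in place of code of your own. Each camera call takes 0.05 s, during which the arm holds its last target. There are 200 camera calls.

### The job

Take the lug with the bolt eye out of its rack, stand it upright in the slot of the steel fork fixture, right down on the slot floor, and then push the long handled pin through the fork and the lug's eye until its flange seats against the fork's cheek. Leave the short pin, the blank plate and the other things on the bench where they are.

Things in the scene. Friction and masses are not known exactly. Their poses are not given: they have to be found in the camera images.
- lug: Aluminium hanger lug standing upright in either slot of the plate rack: flat plate 12 mm thick (its y), body 70 mm wide (its x) and 62 mm high, with a centred tang 36 mm wide rising to 96 mm. A 20 mm through hole (along y) lies 32 mm above the foot. Origin: centre of its underside; z up. Same both ways round. About 190 g, varies.
- lug_top (a point): Centre of the top edge of the lug's tang, 96 mm above its underside: pinch the tang just below it, across the 12 mm thickness (lug y).
- lug_hole (a point): Centre of the lug's 20 mm hole, 32 mm above its underside.
- fork: Dark steel fork fixed to the bench: base 120 (x) x 90 (y) x 12 mm; two upright cheeks 90 mm long (x), 12 mm thick, 15 mm apart, outer faces at y = -19.5 and 19.5 mm, rounded tops 68 mm above the bench. The slot between them runs along x. A 17.5 mm hole goes through both cheeks along y at x = 0, 44 mm above the bench. Pin may enter from either side. Origin: centre of the underside; z up.
- fork_floor (a point): Centre of the fork's slot floor, 12 mm above the bench: the lug's underside centre belongs here. The slot is 15 mm wide and closed by end stops 73 mm apart, 42 mm above the bench, with rounded tops.
- fork_hole (a point): Midpoint between the cheeks on the axis of the fork's holes, 44 mm above the bench.
- pin: Long handled pin: steel shank 14 mm diameter, 62 mm long, last 4 mm tapered to 6 mm; flange 32 mm diameter, 6 mm thick; round black handle 20 mm diameter, 66 mm long. Starts level in either cradle of the pin rest, shank to the robot's right. Origin: on the axis at the flange face the shank grows from; x points along the shank to the tip, roll about x is free. About 150 g, varies.
- pin_grip (a point): Point on the axis of the long pin's handle, 40 mm behind the flange face (pin x = -40 mm): where to grasp. With the pin home, a gripper here clears the lug's top.
- pin_mid (a point): Point on the long pin's shank axis 19.5 mm in front of the flange face: it meets fork_hole when the pin is home.
- pin_tip (a point): Tip of the long pin, 62 mm in front of the flange face.
- rack: Grey plate rack fixed to the bench on the robot's right, 110 (x) x 140 (y) mm: two slots along its x, centred at y = -35 and 35 mm, floor 8 mm and walls 34 mm above the bench. Origin: centre of its underside. Lift plates straight up.
- rest: Grey pin rest fixed to the bench on the robot's left: two cradles at its x = -45 and 45 mm hold the pins along its y, axis 50 mm above the bench, flange face at y = 0, shank to -y. Each holds the shank 12 to 22 mm in front of the flange face and the handle 55 to 65 mm behind it; between, the handle is free to grasp from above. Lift straight up. Origin: on the bench.
- short_pin: The short pin, in the other cradle: same flange and handle, shank only 28 mm long, too short for the fork. Leave it. Origin and axes as the long pin.
- blank: Plain aluminium plate 70 x 12 x 62 mm with no hole and no tang, standing in the rack's other slot. Leave it. Origin: centre of its underside.
- tape: Roll of paper tape lying flat, 100 mm diameter, 48 mm high. Leave it. Origin: centre of its underside.
- tape2: Roll of yellow tape lying flat, 90 mm diameter, 25 mm high. Leave it. Origin: centre of its underside.
- cup: White paper cup, 72 mm rim diameter, 85 mm high. Leave it. Origin: centre of its underside.
- driver: Screwdriver lying on the bench. Leave it.
Not all that is in view belongs to the job. What is shaped like the pin but brown is not meant. Leave any green look-alike of the lug alone.

How it is judged:
On the way, in this order (a step that is already met when the one before it is completed fails the run):
1. the lug stands fully down in the fork's slot, the pin not yet in (x of lug_hole in the frame of fork between -0.004 and 0.004 m and y of lug_hole in the frame of fork between -0.005 and 0.005 m and z of lug in the frame of fork between 0.008 and 0.0155 m and angle between lug's own z axis and vertical below 0.12 rad and angle between the y axis of lug and the y axis of fork, either way round below 0.12 rad and horizontal distance between pin_tip and fork_hole above 0.02 m), for 0.2 s.
2. the long pin is through both cheeks and the lug with its flange against the cheek (x of lug_hole in the frame of fork between -0.004 and 0.004 m and y of lug_hole in the frame of fork between -0.005 and 0.005 m and z of lug in the frame of fork between 0.008 and 0.0155 m and angle between lug's own z axis and vertical below 0.12 rad and angle between the y axis of lug and the y axis of fork, either way round below 0.12 rad and horizontal distance between pin_mid and fork_hole below 0.004 m and z of pin_mid in the frame of fork between 0.038 and 0.05 m and angle between the x axis of pin and the y axis of fork, either way round below 0.14 rad), for 0.2 s.
At the end, for the whole second after the job is handed in: Lug upright and square in the fork slot (0.12 rad), on its floor (3.5 mm), its hole within 4 mm along and 5 mm across of the fork holes; long pin through both cheeks and lug (0.14 rad, 6 mm in height), pin_mid within 4 mm of fork_hole in plan, so its flange meets a cheek; both at rest (all of step 2 and linear speed of each of lug, pin below 0.02 m/s and angular speed of each of lug, pin below 0.2 rad/s); the robot touches nothing.
It fails at once if the short pin moved more than 30 mm (distance of short_pin from where it was at the start of the episode above 0.03 m).
It fails at once if the blank plate moved more than 30 mm (distance of blank from where it was at the start of the episode above 0.03 m).
It fails at once if a tape roll, the cup or the screwdriver moved more than 30 mm (distance of any of tape, tape2, cup, driver from where it was at the start of the episode above 0.03 m).
It also fails if it takes over 64 s, if anything falls off the work surface, if the arm or the gripper's body presses on something with over 40 N, if the wrist force passes 120 N, or if a joint passes its speed limit or range.

## Working session

There is one attempt and no reset: what is moved stays moved. The work goes in short steps, Python scripts to look and compute and a tool call to move; the robot and the scene stay as the last step left them, time stands still between calls to the robot, and variables do not carry over. Pictures are saved under pics/ and viewed, at most 10 in all, crops included, and the job is handed in when it is done.

Besides the shell and the picture viewer there is one more tool, called after ">>>" by a JSON object that holds its "op" and its "data", one argument or row to a line. carry_out: Moves the arm, as the interface text tells. Its arguments: {"type":"object","properties":{"targets":{"type":"array"},"force":{"type":"number"}},"required":["targets"]}

```bash
mkdir -p pics; ls
python3 - <<'E'
from station import manip,cams
import cv2,numpy as np
s=manip.sense();print(s)
for n in("scene","top"):
    im=cams.snapshot(n);cv2.imwrite(f"pics/{n}0.png",im[...,::-1])
    c=cams.camera_info(n);print(n,np.round(c["K"],1).tolist(),np.round(c["T"],4).tolist())
E
```

```text
pics
{'t': 0.0, 'q': array([ 1.06850591e+00,  5.28476999e-01,  1.43392217e+00, -1.02081391e-05,
        1.18139320e+00, -1.78477718e-01]), 'qd': array([ 0.00111436, -0.00145529,  0.00276542, -0.00206799, -0.00323206,
       -0.00060005]), 'tau': array([-2.27277422e-03, -4.42346656e+01, -1.78021163e+01, -2.04105004e-04,
        8.51706311e-03,  2.99641464e-06]), 'tcp_pos': array([0.19849102, 0.5919213 , 0.2493206 ]), 'tool_rot': array([ 1.61197901e-01,  9.86921490e-01, -1.03833301e-03, -3.62738331e-04]), 'force': array([ 0.11157775, -0.61676818,  0.56180164]), 'ft_torque': array([-0.00977804, -0.04065371,  0.03284873]), 'gripper_force': 0.0, 'finger_gap': 1.0001399347601647}
scene [[531.5, 0.0, 321.3], [0.0, 531.5, 237.1], [0.0, 0.0, 1.0]] [[0.5555, 0.5762, -0.5995, 1.317], [0.8313, -0.3995, 0.3863, -0.5182], [-0.0169, -0.713, -0.701, 0.9893], [0.0, 0.0, 0.0, 1.0]]
top [[524.2, 0.0, 315.6], [0.0, 524.2, 239.7], [0.0, 0.0, 1.0]] [[0.026, -0.9876, 0.1547, 0.3861], [-0.9996, -0.0265, -0.0014, -0.0102], [0.0055, -0.1546, -0.988, 1.119], [0.0, 0.0, 0.0, 1.0]]
```

View pics/scene0.png

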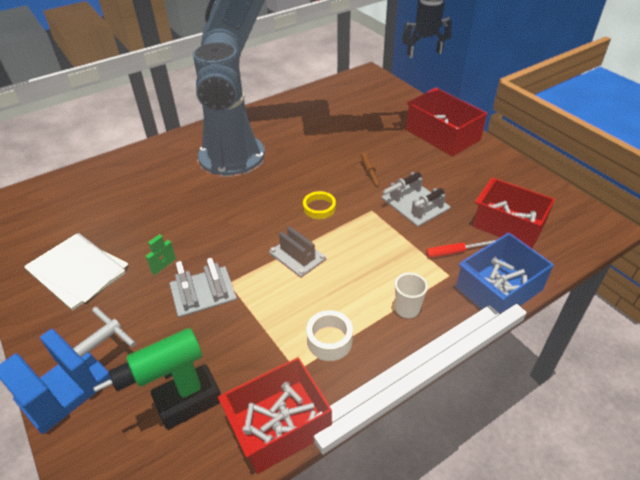

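View pics/top0.png

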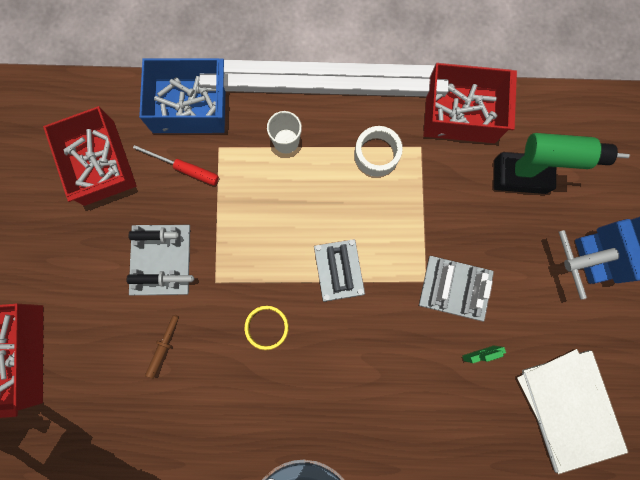

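The scene view shows the rack plates at (185,285) and (217,280), the fork at (297,250) and the pin rest at (416,198). The top view shows the rack at (457,288), the fork at (340,269), and pins at (150,236) and (160,280).

Candidates for the lug (top view):
- Right rack plate at (480,292). It looks taller and tanged.
- Left rack plate at (442,285).
- Green look-alike at (485,354). Excluded.

Candidates for the pin (top view):
- Lower cradle at (160,280), with the longer shank.
- Upper cradle at (152,236), short.
- Brown one at (163,347). Excluded.

Next is a close crop to check these.

Run:
```python
import cv2,numpy as np
t=cv2.imread("pics/top0.png");s=cv2.imread("pics/scene0.png")
r=lambda im,x,y,w,h:cv2.resize(im[y:y+h,x:x+w],(400,300),interpolation=cv2.INTER_CUBIC)
cv2.imwrite("pics/m1.png",np.vstack([np.hstack([r(t,410,245,100,75),r(t,115,220,100,75)]),np.hstack([r(s,155,245,100,75),r(t,290,232,100,75)])]))
```

```text
(no output)
```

View pics/m1.png

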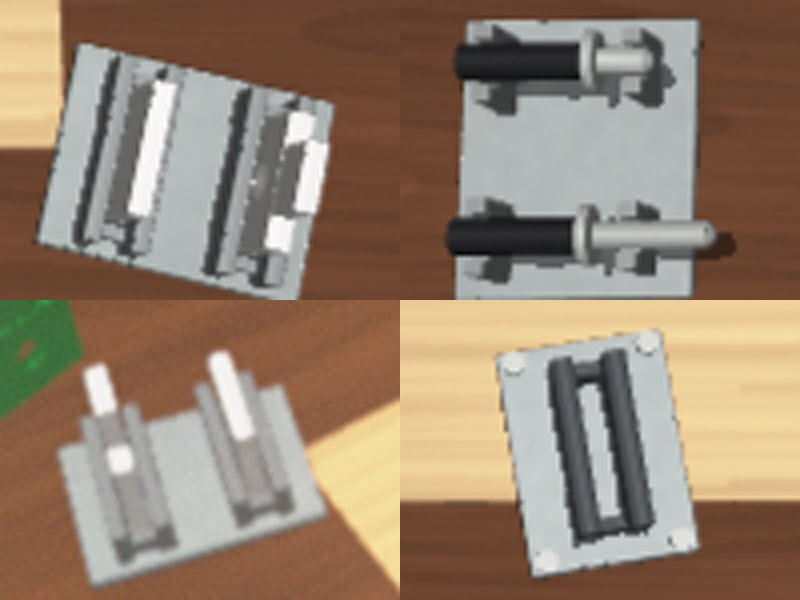

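The crop confirms the choices. The right rack plate at (480,292) has two shoulders and a taller tang, so it is the lug. The lower pin has the long shank, with its tip at about (203,279). The fork slot runs from about (337,250) to (343,288) in the top view. Next I measure.

```bash
cat > h.py <<'E'
import cv2,numpy as np
from scipy.spatial.transform import Rotation as R
from station import manip,cams
def plane(px,c,z):
    px=np.atleast_2d(np.float64(px)); T=np.array(c["T"]);K=np.array(c["K"])
    d=np.c_[px,np.ones(len(px))]@np.linalg.inv(K).T@T[:3,:3].T
    return T[:3,3]+d*((z-T[2,3])/d[:,2])[:,None]
def proj(P,c):
    T=np.array(c["T"]);p=(np.atleast_2d(P)-T[:3,3])@T[:3,:3]@np.array(c["K"]).T
    return p[:,:2]/p[:,2:]
def blobs(mask,c,z,off=(0,0),amin=15):
    """centre, long-axis yaw (deg), size of the min-area rectangle, in world on plane z"""
    out=[]
    for k in cv2.findContours(mask.astype(np.uint8),cv2.RETR_EXTERNAL,cv2.CHAIN_APPROX_NONE)[0]:
        if cv2.contourArea(k)<amin: continue
        P=plane(k[:,0]+np.array(off),c,z)[:,:2]
        (x,y),(w,h),a=cv2.minAreaRect((P*1000).astype(np.float32))
        if w<h:a+=90;w,h=h,w
        out.append((round(x,1),round(y,1),round((a+90)%180-90,1),round(w,1),round(h,1),np.round(k[:,0].mean(0)+off,0).tolist()))
    return out
E
python3 - <<'E'
from h import *
c=cams.camera_info("top");im=cv2.imread("pics/top0.png")
hsv=cv2.cvtColor(im,cv2.COLOR_BGR2HSV);S=hsv[...,1];V=hsv[...,2]
def sub(x,y,w,h): return (slice(y,y+h),slice(x,x+w)),(x,y)
b,o=sub(410,245,100,75)
for z in(.07,.104): print("white",z,blobs(V[b]>225,c,z,o,8))
print("rack",blobs((S[b]<60),c,.008,o,300))
b,o=sub(300,232,80,75)
print("forkbase",blobs((S[b]<45)&(V[b]>40),c,.012,o,300))
print("forkdark",blobs((V[b]<110)&(S[b]<90),c,.068,o,30))
b,o=sub(115,215,100,90)
print("rest",blobs((S[b]<50)&(V[b]>100),c,.008,o,300))
print("handles",blobs((V[b]<50),c,.05,o,60))
E
```

```text
white 0.07 [(431.6, -341.1, -1.3, 15.7, 10.0, [480.0, 303.0]), (468.0, -357.1, 5.8, 48.4, 17.8, [486.0, 284.0]), (472.8, -277.9, -12.0, 66.3, 9.4, [448.0, 282.0]), (509.5, -217.0, -0.1, 71.6, 28.3, [417.0, 262.0])]
white 0.104 [(430.1, -330.4, -1.3, 15.2, 9.6, [480.0, 303.0]), (465.4, -345.8, 5.8, 46.8, 17.2, [486.0, 284.0]), (470.0, -269.3, -12.0, 64.1, 9.1, [448.0, 282.0]), (505.5, -210.3, -0.1, 69.3, 27.4, [417.0, 262.0])]
rack [(464.8, -312.5, 77.7, 142.5, 110.4, [456.0, 288.0])]
forkbase [(496.1, -62.7, 10.9, 120.6, 89.5, [339.0, 270.0])]
forkdark [(493.6, -60.8, 10.8, 94.2, 41.4, [339.0, 268.0])]
rest [(509.3, 315.1, 1.5, 147.9, 136.6, [158.0, 259.0])]
handles [(464.0, 339.7, -88.5, 61.7, 18.3, [142.0, 279.0]), (554.0, 342.6, -85.4, 61.6, 21.2, [144.0, 235.0])]
```

```bash
cat >> h.py <<'E'
def go(p,yawy=None):
    """row (cm,deg) from the measured pose to TCP p (mm), tool down, tool y at heading yawy (deg)"""
    s=manip.sense();Rt=R.from_quat(s["tool_rot"])
    d=Rt.inv().apply(np.array(p)/1000-s["tcp_pos"])*100
    y=Rt.as_matrix()[:,1];h=np.degrees(np.arctan2(y[1],y[0]))
    if yawy is None:yawy=h
    yawy=h+(yawy-h+90)%180-90; a=np.radians(yawy)
    Y=np.array([np.cos(a),np.sin(a),0]);Z=np.array([0,0,-1.]);G=R.from_matrix(np.c_[np.cross(Y,Z),Y,Z])
    print("t %.2f tcp"%s["t"],np.round(s["tcp_pos"]*1000,1),"yaw %.1f"%h,"-> shift",np.round(d,2),"turn",np.round((Rt.inv()*G).as_rotvec(degrees=True),2))
E
python3 - <<'E'
from h import *
c=cams.camera_info("wrist");s=manip.sense();Rt=R.from_quat(s["tool_rot"])
T=np.array(c["T"]);print(np.round(c["K"],1).tolist());print("cam in tool",np.round(Rt.inv().apply(T[:3,3]-s["tcp_pos"])*1000,1),np.round(Rt.as_matrix().T@T[:3,:3],3).tolist())
go((464,330,250)); go((457,-347,250),77.7)
E
```

```text
[[394.5, 0.0, 316.6], [0.0, 394.5, 234.5], [0.0, 0.0, 1.0]]
cam in tool [ 7.930e+01  1.000e-01 -1.231e+02] [[-0.0, -0.951, -0.31], [1.0, -0.001, 0.0], [-0.0, -0.31, 0.951]]
t 0.10 tcp [198.5 592.  249.4] yaw 71.4 -> shift [-33.5  -16.39  -0.04] turn [-0.11 -0.02 -0.  ]
t 0.10 tcp [198.5 592.  249.4] yaw 71.4 -> shift [-5.438e+01 -8.079e+01  8.000e-02] turn [-0.11 -0.03 -6.25]
```

>>> {"op": "carry_out", "data": {
  "targets": [
    [[-33.5,-16.4,0,0,0,0,8.5],[-33.5,-16.4,0,0,0,0,8.5],[-33.5,-16.4,0,0,0,0,8.5],[-33.5,-16.4,0,0,0,0,8.5],[-33.5,-16.4,0,0,0,0,8.5],[-33.5,-16.4,0,0,0,0,8.5],[-33.5,-16.4,0,0,0,0,8.5],[-33.5,-16.4,0,0,0,0,8.5],[-33.5,-16.4,0,0,0,0,8.5],[-33.5,-16.4,0,0,0,0,8.5],[-33.5,-16.4,0,0,0,0,8.5],[-33.5,-16.4,0,0,0,0,8.5]]
  ]
}}

```text
t: 1.1
tcp_pos: [0.4636, 0.3303, 0.2498]
tool_rot: [0.162, 0.987, -0.0, -0.001]
force: [-0.4, 0.1, 0.1]
finger_gap: 0.993
gripper_force: 0.0
```

Run:
```python
from h import *
c=cams.camera_info("wrist");im=cams.snapshot("wrist")[...,::-1].copy();cv2.imwrite("pics/w1.png",im)
import json;json.dump({k:np.array(v).tolist() for k,v in c.items() if k in"KT"},open("w1.json","w"))
go((457,-347,250),77.7)
```

```text
t 1.15 tcp [463.1 330.9 249.9] yaw 71.5 -> shift [-20.95 -64.47   0.  ] turn [-0.03 -0.09 -6.22]
```

View pics/w1.png

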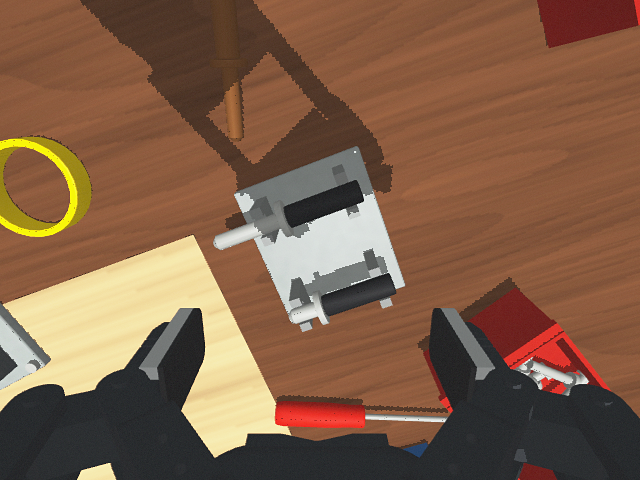

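The wrist view shows the long pin with handle at (323,203) and tip at (218,242), and the short pin at (345,298). Next is the lug.

>>> {"op": "carry_out", "data": {
  "targets": [
    [[-21,-64.5,0,0,0,-6.2,8.5],[-21,-64.5,0,0,0,-6.2,8.5],[-21,-64.5,0,0,0,-6.2,8.5],[-21,-64.5,0,0,0,-6.2,8.5],[-21,-64.5,0,0,0,-6.2,8.5],[-21,-64.5,0,0,0,-6.2,8.5],[-21,-64.5,0,0,0,-6.2,8.5],[-21,-64.5,0,0,0,-6.2,8.5],[-21,-64.5,0,0,0,-6.2,8.5],[-21,-64.5,0,0,0,-6.2,8.5],[-21,-64.5,0,0,0,-6.2,8.5],[-21,-64.5,0,0,0,-6.2,8.5]]
  ]
}}

```text
t: 2.15
tcp_pos: [0.4595, -0.1694, 0.2504]
tool_rot: [0.106, 0.994, 0.0, -0.0]
force: [0.5, 1.4, 0.2]
finger_gap: 0.997
gripper_force: 0.0
```

Run:
```python
from h import *
import json
go((457,-347,250),77.7)
c=json.load(open("w1.json"));im=cv2.imread("pics/w1.png");V=cv2.cvtColor(im,cv2.COLOR_BGR2HSV)[...,2]
print(blobs(V[170:330,225:410]<55,c,.05,(225,170),100))
```

```text
t 2.15 tcp [ 459.5 -169.4  250.4] yaw 77.8 -> shift [ -3.5  -17.41   0.04] turn [ 0.03 -0.    0.12]
[(563.2, 339.0, -90.0, 66.5, 5.4, [360.0, 303.0]), (547.3, 339.7, 84.6, 66.7, 15.9, [358.0, 289.0]), (464.0, 335.5, -87.9, 66.9, 19.5, [323.0, 203.0])]
```

>>> {"op": "carry_out", "data": {
  "targets": [
    [[-3.5,-17.4,0,0,0,0,8.5],[-3.5,-17.4,0,0,0,0,8.5],[-3.5,-17.4,0,0,0,0,8.5],[-3.5,-17.4,0,0,0,0,8.5],[-3.5,-17.4,0,0,0,0,8.5],[-3.5,-17.4,0,0,0,0,8.5],[-3.5,-17.4,0,0,0,0,8.5]]
  ]
}}

```text
t: 2.73
tcp_pos: [0.4568, -0.3451, 0.2498]
tool_rot: [0.107, 0.994, 0.001, -0.001]
force: [0.1, 0.4, -0.8]
finger_gap: 0.991
gripper_force: 0.0
```

```bash
cat >> h.py <<'E'
def wsnap(n):
    import json
    c=cams.camera_info("wrist");im=np.ascontiguousarray(cams.snapshot("wrist")[...,::-1]);cv2.imwrite(f"pics/{n}.png",im)
    c={k:np.array(c[k]).tolist() for k in"KT"};json.dump(c,open(n+".json","w"));return im,c
E
python3 - <<'E'
from h import *
im,c=wsnap("w2")
V=cv2.cvtColor(im,cv2.COLOR_BGR2HSV)[...,2]
print(proj([.457,-.347,.104],c))
for z in (.07,.104): print(z,blobs(V[:330]>235,c,z,(0,0),40))
go((457,-347,250),77.7)
E
```

```text
[[313.56398728 224.1395214 ]]
0.07 [(488.8, -353.8, 77.6, 11.4, 4.4, [314.0, 250.0]), (488.1, -282.5, -12.4, 33.0, 8.7, [398.0, 231.0]), (342.1, -542.6, 68.9, 27.1, 13.3, [21.0, 118.0]), (319.0, -502.8, -43.2, 20.3, 9.2, [57.0, 74.0]), (321.3, -499.6, -64.5, 74.8, 32.6, [70.0, 77.0]), (303.6, -488.3, -87.5, 11.4, 9.9, [68.0, 45.0]), (311.6, -435.0, -63.4, 12.2, 3.9, [144.0, 41.0])]
0.104 [(476.6, -351.0, 77.6, 10.2, 3.9, [314.0, 250.0]), (475.9, -287.6, -12.4, 29.3, 7.8, [398.0, 231.0]), (346.3, -518.6, 68.9, 24.0, 11.8, [21.0, 118.0]), (325.8, -483.2, -43.2, 18.0, 8.2, [57.0, 74.0]), (327.9, -480.4, -64.5, 66.4, 29.0, [70.0, 77.0]), (312.1, -470.4, -87.5, 10.1, 8.8, [68.0, 45.0]), (319.2, -423.1, -63.4, 10.8, 3.5, [144.0, 41.0])]
t 2.78 tcp [ 456.8 -344.2  249.9] yaw 77.8 -> shift [-0.08 -0.26 -0.01] turn [ 0.13 -0.1   0.06]
```

View pics/w2.png

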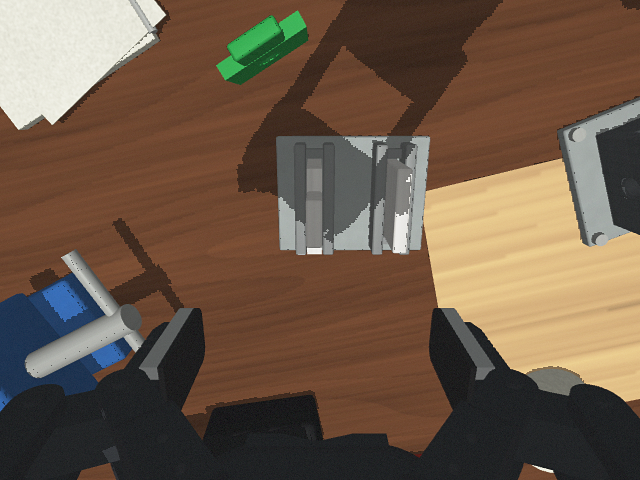

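The wrist view shows the lug's tang centred near (314,223) and its far shoulder at (314,250). That matches the predicted pose (457,-347), heading -12.3°. Now I descend and grip.

>>> {"op": "carry_out", "data": {
  "targets": [
    [[-0.05,-0.25,4,0,0,0,5],[-0.05,-0.25,8,0,0,0,5],[-0.05,-0.25,11.5,0,0,0,5],[-0.05,-0.25,14,0,0,0,5],[-0.05,-0.25,15.2,0,0,0,5],[-0.05,-0.25,15.8,0,0,0,5],[-0.05,-0.25,15.8,0,0,0,5],[-0.05,-0.25,15.8,0,0,0,5]]
  ],
  "force": 50
}}

```text
t: 3.45
tcp_pos: [0.4573, -0.3483, 0.093]
tool_rot: [0.107, 0.994, -0.0, 0.0]
force: [-0.3, -0.5, 0.3]
finger_gap: 0.586
gripper_force: 0.0
```

Run:
```python
from h import *
im,c=wsnap("w3")
go((457,-347,92),77.7)
```

```text
t 3.50 tcp [ 457.6 -349.    93.6] yaw 77.7 -> shift [0.1  0.18 0.16] turn [-0.06  0.09  0.04]
```

View pics/w3.png

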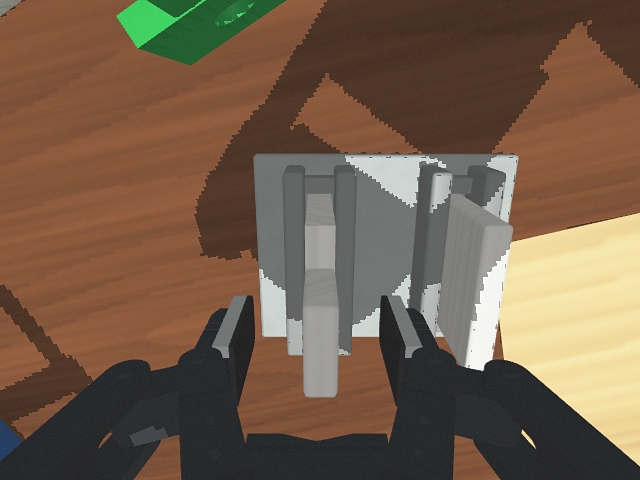

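The tang sits between the jaws with its top face at columns 304-337, rows 308-397, and the jaws are centred at about 317. Closing now.

>>> {"op": "carry_out", "data": {
  "targets": [
    [[0.05,0.15,0.15,0,0,0,5],[0.05,0.15,0.15,0,0,0,0.5],[0.05,0.15,0.15,0,0,0,0.5],[0.05,0.15,0.15,0,0,0,0.5],[0.05,0.15,0.15,0,0,0,0.5],[0.05,0.15,0.15,0,0,0,0.5],[0.05,0.15,0.15,0,0,0,0.5],[0.05,0.15,0.15,0,0,0,0.5]]
  ],
  "force": 60
}}

```text
t: 4.17
tcp_pos: [0.4567, -0.348, 0.0915]
tool_rot: [0.108, 0.994, -0.0, 0.0]
force: [-0.0, 1.1, 6.0]
finger_gap: 0.131
gripper_force: 59.3
```

Run:
```python
from h import *
import json
c=json.load(open("w3.json"))
P=plane([[304,308],[337,308],[304,397],[337,397]],c,.104)*1000
print(np.round(P,1),P.mean(0))
s=manip.sense();Rt=R.from_quat(s["tool_rot"]);T=np.array(c["T"])
go((457,-347,172),77.7)
go((495,-61.5,172),100.8)
```

```text
[[ 438.8 -348.3  104. ]
 [ 441.  -338.1  104. ]
 [ 472.4 -356.   104. ]
 [ 474.8 -344.9  104. ]] [ 456.75069682 -346.81384735  104.        ]
t 4.17 tcp [ 456.7 -348.    91.5] yaw 77.6 -> shift [-0.02  0.1  -8.05] turn [-0.    0.04 -0.07]
t 4.17 tcp [ 456.7 -348.    91.5] yaw 77.6 -> shift [ 2.39 28.81 -8.05] turn [-1.000e-02  4.000e-02 -2.317e+01]
```

>>> {"op": "carry_out", "data": {
  "targets": [
    [[0,0,-1,0,0,0,0.5],[0,0,-2,0,0,0,0.5],[0,0,-4,0,0,0,0.5],[0,0,-6.5,0,0,0,0.5],[0,0,-9,0,0,0,0.5],[0,0,-11,0,0,0,0.5],[0,0,-12,0,0,0,0.5],[0,0,-12,0,0,0,0.5]]
  ]
}}

```text
t: 4.83
tcp_pos: [0.4575, -0.3492, 0.2138]
tool_rot: [0.108, 0.994, -0.002, 0.002]
force: [0.1, -0.1, -2.2]
finger_gap: 0.131
gripper_force: 58.6
```

Run:
```python
from h import *
go((420,-61.5,210),100.8)
go((495,-61.5,210),100.8)
```

```text
t 4.83 tcp [ 457.5 -349.2  213.8] yaw 77.7 -> shift [ 9.81 27.3   0.23] turn [ -0.27   0.23 -23.15]
t 4.83 tcp [ 457.5 -349.2  213.8] yaw 77.7 -> shift [ 2.49 28.91  0.26] turn [ -0.27   0.23 -23.15]
```

>>> {"op": "carry_out", "data": {
  "targets": [
    [[0.5,3,0,0,0,-3,0.5],[0.5,6.5,0,0,0,-8,0.5],[0.5,10,0,0,0,-14,0.5],[0.5,13.5,0,0,0,-19,0.5],[-0.5,16.5,0,0,0,-22.5,0.5],[-1.5,18.5,0,0,0,-23.2,0.5],[-1.5,19,0,0,0,-23.2,0.5],[-1.5,19,0,0,0,-23.2,0.5],[-1.5,19,0,0,0,-23.2,0.5]]
  ]
}}

```text
t: 5.58
tcp_pos: [0.5109, -0.1655, 0.2098]
tool_rot: [-0.095, 0.995, 0.0, -0.001]
force: [-0.6, 0.4, -1.6]
finger_gap: 0.132
gripper_force: 58.9
```

Run:
```python
from h import *
im,c=wsnap("w4")
hsv=cv2.cvtColor(im,cv2.COLOR_BGR2HSV);S=hsv[...,1];V=hsv[...,2]
b=(slice(60,330),slice(340,640));o=(340,60)
print("base",blobs((S[b]<45)&(V[b]>110),c,.012,o,500))
print("dark",blobs((V[b]<110)&(S[b]<70),c,.068,o,500))
go((495,-61.5,210),100.8)
```

```text
base [(507.3, -22.7, 11.1, 108.2, 6.0, [482.0, 229.0]), (497.8, -63.3, 10.7, 120.6, 89.5, [437.0, 191.0])]
dark [(494.4, -71.9, 11.0, 95.9, 52.0, [459.0, 225.0])]
t 5.63 tcp [ 511.  -166.1  210. ] yaw 100.8 -> shift [-4.000e-01  1.057e+01  1.000e-02] turn [ 0.04 -0.1   0.02]
```

View pics/w4.png

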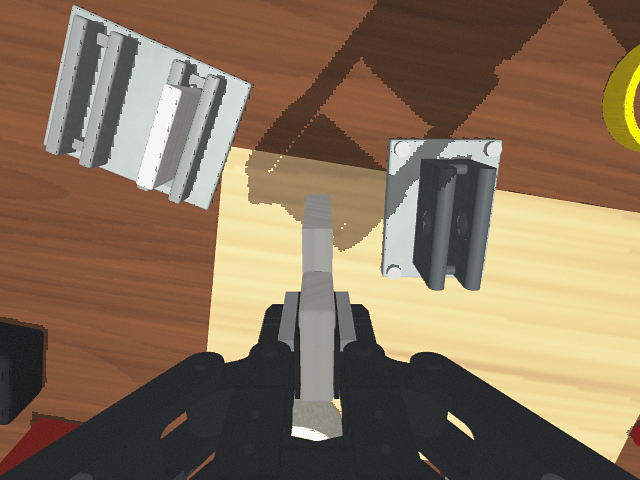

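The view shows the lug held with its tang top at cols 301-333, rows 308-402, and the fork base centred near (440,208). Now I use the held lug to cancel the camera bias.

```bash
python3 - <<'E'
from h import *
import json
c=json.load(open("w4.json"));im=cv2.imread("pics/w4.png");g=cv2.cvtColor(im,cv2.COLOR_BGR2GRAY)
for r in(320,340,360,380): 
    w=np.where(g[r,285:350]>110)[0]+285;print(r,w.min(),w.max())
print("colprof",g[296:316,316].tolist(),g[392:412,316].tolist())
print("shoulder/foot",g[190:200,316].tolist(),g[222:234,316].tolist(),g[264:280,316].tolist())
s=manip.sense();Rt=R.from_quat(s["tool_rot"]);tl=lambda P:np.round(Rt.inv().apply(np.atleast_2d(P)-s["tcp_pos"])*1000,1).tolist()
z=s["tcp_pos"][2]+.0125
w=[(w:=np.where(g[r,285:350]>110)[0]+285).mean() for r in(320,380)]
print("tang mid in tool",tl(plane([[w[0],320],[w[1],380]],c,z)))
print("tang near/far rows",tl(plane([[316,308],[316,402]],c,z)))
print("fork in tool",tl([.4978,-.0633,s["tcp_pos"][2]]))
E
python3 - <<'E'
import cv2
im=cv2.imread("pics/w4.png");cv2.imwrite("pics/c4.png",cv2.resize(im[180:450,250:520],(800,600)[::-1] if 0 else (600,600),interpolation=cv2.INTER_CUBIC))
E
```

```text
320 285 349
340 285 349
360 300 333
380 301 332
colprof [137, 135, 137, 138, 138, 139, 140, 140, 140, 138, 138, 136, 139, 140, 146, 147, 156, 157, 157, 155] [156, 153, 154, 155, 158, 154, 155, 157, 154, 145, 142, 142, 137, 142, 142, 141, 143, 143, 144, 145]
shoulder/foot [135, 140, 136, 139, 136, 139, 136, 134, 136, 139] [137, 136, 134, 135, 140, 140, 146, 164, 163, 163, 166, 164] [164, 163, 162, 163, 164, 164, 167, 115, 135, 136, 137, 137, 138, 137, 138, 137]
tang mid in tool [[14.6, 0.7, -12.5], [-8.1, 0.5, -12.5]]
tang near/far rows [[18.9, 0.4, -12.5], [-17.0, 0.4, -12.5]]
fork in tool [[-6.4, 103.4, 0.1]]
```

View pics/c4.png

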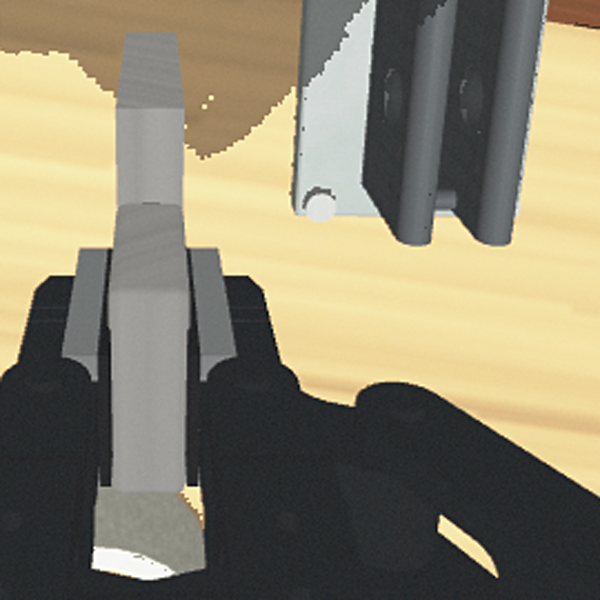

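>>> {"op": "carry_out", "data": {
  "targets": [
    [[-0.3,2.5,0,0,0,0,0.5],[-0.7,6,0,0,0,0,0.5],[-0.7,9,0,0,0,0,0.5],[-0.7,10.3,0.5,0,0,0,0.5],[-0.7,10.3,2,0,0,0,0.5],[-0.7,10.3,3.5,0,0,0,0.5],[-0.7,10.3,4,0,0,0,0.5],[-0.7,10.3,4,0,0,0,0.5],[-0.7,10.3,4,0,0,0,0.5]]
  ]
}}

```text
t: 6.38
tcp_pos: [0.4993, -0.0641, 0.1707]
tool_rot: [-0.094, 0.996, -0.0, -0.0]
force: [-0.2, 0.6, -1.7]
finger_gap: 0.132
gripper_force: 59.0
```

Run:
```python
from h import *
im,c=wsnap("w5")
t=np.ascontiguousarray(cams.snapshot("top")[...,::-1]);s=np.ascontiguousarray(cams.snapshot("scene")[...,::-1])
cv2.imwrite("pics/m5.png",np.hstack([cv2.resize(im[130:430,170:470],(400,400)),cv2.resize(s[190:290,250:350],(400,400),interpolation=cv2.INTER_CUBIC)]))
go((497.4,-63.5,96),100.8)
```

```text
t 6.53 tcp [499.8 -63.9 171.5] yaw 100.8 -> shift [0.24 0.09 7.54] turn [-0.05  0.08  0.  ]
```

View pics/m5.png

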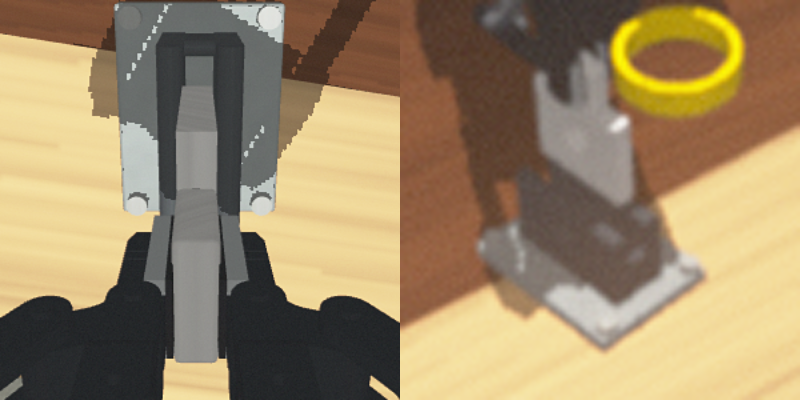

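Run:
```python
from h import *
import json
c=json.load(open("w5.json"));im=cv2.imread("pics/w5.png")
hsv=cv2.cvtColor(im,cv2.COLOR_BGR2HSV);S=hsv[...,1];V=hsv[...,2]
b=(slice(100,287),slice(230,410));o=(230,100)
m=(S[b]<60)
B=blobs(m,c,.012,o,500);print("base",B)
g=cv2.cvtColor(im,cv2.COLOR_BGR2GRAY)
for r in(330,350,370,385):
    w=np.where(g[r,285:350]>100)[0]+285;print(r,w.min(),w.max(),end=";")
s=manip.sense();Rt=R.from_quat(s["tool_rot"]);tl=lambda P:np.round(Rt.inv().apply(np.atleast_2d(P)-s["tcp_pos"])*1000,1).tolist()
# row transitions of base outline and cheeks, edges to tool frame
for r in(150,170,190,210,225):
    w=np.where(m[r-100])[0]+230
    d=np.where((g[r]<75)&(np.arange(640)>260)&(np.arange(640)<380))[0]
    print(r,"base",w.min(),w.max(),tl(plane([[w.min(),r],[w.max()+1,r]],c,.012)),"cheek",d.min() if len(d) else 0,d.max() if len(d) else 0)
print(tl(plane([[317,r] for r in(272,311,400)],c,s["tcp_pos"][2]+.0125)))
for x in B: print("in tool",tl([x[0]/1000,x[1]/1000,s["tcp_pos"][2]]))
```

```text
base [(495.3, -63.2, 10.7, 117.8, 89.4, [319.0, 207.0])]
330 285 349;350 291 342;370 301 332;385 301 332;150 base 256 382 [[50.6, -42.6, 159.4], [50.5, 46.6, 159.3]] cheek 0 0
170 base 257 381 [[36.6, -42.5, 159.4], [36.5, 46.6, 159.4]] cheek 287 352
190 base 258 380 [[22.1, -42.5, 159.5], [22.0, 46.6, 159.4]] cheek 287 352
210 base 259 379 [[7.2, -42.5, 159.5], [7.1, 46.6, 159.4]] cheek 288 351
225 base 260 378 [[-4.3, -42.2, 159.5], [-4.4, 46.4, 159.4]] cheek 288 351
[[32.1, -0.1, -12.5], [18.9, -0.1, -12.5], [-15.0, -0.1, -12.5]]
in tool [[4.3, 1.5, -0.0]]
```

>>> {"op": "carry_out", "data": {
  "targets": [
    [[0.25,0.19,0,0,0,0,0.5],[0.25,0.19,1,0,0,0,0.5],[0.25,0.19,1.7,0,0,0,0.5],[0.25,0.19,2.2,0,0,0,0.5],[0.25,0.19,2.7,0,0,0,0.5],[0.25,0.19,3.2,0,0,0,0.5],[0.25,0.19,3.7,0,0,0,0.5],[0.25,0.19,4.0,0,0,0,0.5],[0.25,0.19,4.2,0,0,0,0.5]]
  ]
}}

```text
t: 7.28
tcp_pos: [0.4965, -0.0618, 0.1283]
tool_rot: [-0.095, 0.996, -0.0, -0.0]
force: [0.4, 0.4, -1.8]
finger_gap: 0.127
gripper_force: 59.1
```

Run:
```python
from h import *
s=manip.sense();print(s["force"],s["ft_torque"],s["finger_gap"]);go((497.4,-63,96),100.8)
```

```text
[ 0.44921074  0.40526137 -1.8240489 ] [-0.08652919 -0.01893889 -0.01580578] 0.12687836064952418
t 7.28 tcp [496.5 -61.8 128.3] yaw 100.8 -> shift [-0.07 -0.14  3.23] turn [ 0.   -0.02  0.05]
```

>>> {"op": "carry_out", "data": {
  "targets": [
    [[0,0,0.4,0,0,0,0.5],[0,0,0.8,0,0,0,0.5],[0,0,1.2,0,0,0,0.5],[0,0,1.6,0,0,0,0.5],[0,0,2.0,0,0,0,0.5],[0,0,2.4,0,0,0,0.5],[0,0,2.7,0,0,0,0.5],[0,0,3.0,0,0,0,0.5],[0,0,3.2,0,0,0,0.5],[0,0,3.3,0,0,0,0.5],[0,0,3.3,0,0,0,0.5]]
  ]
}}

```text
t: 8.2
tcp_pos: [0.4965, -0.0617, 0.0957]
tool_rot: [-0.095, 0.996, -0.0, -0.0]
force: [-0.3, -1.5, -2.7]
finger_gap: 0.131
gripper_force: 59.2
```

>>> {"op": "carry_out", "data": {
  "targets": [
    [[0,0,0.1,0,0,0,0.5],[0,0,0.1,0,0,0,5],[0,0,0.1,0,0,0,5],[0,0,0.1,0,0,0,5],[0,0,0.1,0,0,0,5],[0,0,-1,0,0,0,5],[0,0,-4,0,0,0,5],[0,0,-8,0,0,0,5],[0,0,-12,0,0,0,5],[0,0,-14,0,0,0,5],[0,0,-14,0,0,0,5]]
  ]
}}

```text
t: 9.12
tcp_pos: [0.4994, -0.0626, 0.2408]
tool_rot: [-0.095, 0.995, -0.002, 0.005]
force: [0.1, -0.2, -0.7]
finger_gap: 0.586
gripper_force: 0.0
```

Run:
```python
from h import *
im,c=wsnap("w6")
g=cv2.cvtColor(im,cv2.COLOR_BGR2GRAY)
s=manip.sense()
P=lambda x,y,z:np.array([496.6,-62.5,0])+R.from_euler("z",10.8,degrees=True).apply([x,y,z])
for n,q in dict(tangN=P(-18,0,108),tangF=P(18,0,108),shN=P(-35,0,74),shF=P(35,0,74)).items(): print(n,proj(q/1000,c).round(0).tolist())
t=np.ascontiguousarray(cams.snapshot("top")[...,::-1]);sc=np.ascontiguousarray(cams.snapshot("scene")[...,::-1])
cv2.imwrite("pics/m6.png",np.hstack([cv2.resize(im[80:380,170:470],(400,400)),cv2.resize(sc[205:285,260:340],(400,400),interpolation=cv2.INTER_CUBIC)]))
go((464,200,236),182); go((464,336,236),182)
```

```text
tangN [[319.0, 197.0]]
tangF [[319.0, 248.0]]
shN [[319.0, 163.0]]
shF [[319.0, 253.0]]
t 9.27 tcp [495.7 -61.4 235.2] yaw 100.8 -> shift [-1.81 26.27 -0.06] turn [ 8.000e-02 -3.000e-02 -8.115e+01]
t 9.27 tcp [495.7 -61.4 235.2] yaw 100.8 -> shift [-4.37 39.63 -0.05] turn [ 8.000e-02 -3.000e-02 -8.115e+01]
```

View pics/m6.png

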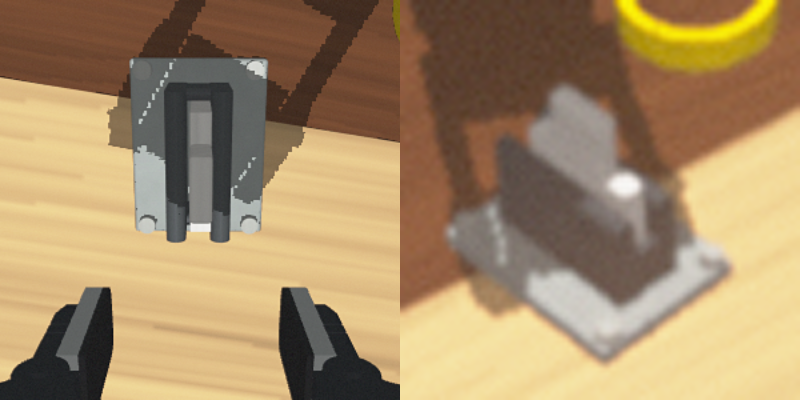

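The lug stands seated in the slot, with the tang and both shoulders visible between the cheeks. Next is the pin.

>>> {"op": "carry_out", "data": {
  "targets": [
    [[-0.5,4,0,0,0,-7,5],[-1,8,0,0,0,-14,5],[-1.5,12,0,0,0,-21,5],[-2,16,0,0,0,-28,5],[-2.5,20,0,0,0,-35,5],[-3,24,0,0,0,-42,5],[-3.4,28,0,0,0,-49,5],[-3.8,32,0,0,0,-56,5],[-4.2,36,0,0,0,-63,5],[-4.4,38.5,0,0,0,-70,5],[-4.4,39.6,0,0,0,-77,5],[-4.4,39.6,0,0,0,-81.2,5]]
  ]
}}

```text
t: 10.27
tcp_pos: [0.4631, 0.338, 0.233]
tool_rot: [0.723, -0.691, -0.001, 0.002]
force: [-0.6, -0.5, -0.2]
finger_gap: 0.585
gripper_force: 0.0
```

>>> {"op": "carry_out", "data": {
  "targets": [
    [[0,0,0,0,0,0,5],[0,0,0,0,0,0,5],[0,0,0,0,0,0,5],[0,0,0,0,0,0,5]]
  ]
}}

```text
t: 10.6
tcp_pos: [0.465, 0.3347, 0.235]
tool_rot: [0.719, -0.695, -0.0, 0.001]
force: [0.1, -0.8, 0.1]
finger_gap: 0.587
gripper_force: 0.0
```

Run:
```python
from h import *
import json
im,c=wsnap("w7")
hsv=cv2.cvtColor(im,cv2.COLOR_BGR2HSV);S=hsv[...,1];V=hsv[...,2]
q=proj([.464,.336,.05],c)[0];print(q, cams and proj([.464,.297,.05],c)[0])
x0,y0=int(q[0])-110,max(int(q[1])-110,0)
b=(slice(y0,y0+200),slice(x0,x0+220))
print("handle",blobs(V[b]<55,c,.05,(x0,y0),100))
go((464,336,50),182)
c=json.load(open("w6.json"));im=cv2.imread("pics/w6.png");S=cv2.cvtColor(im,cv2.COLOR_BGR2HSV)[...,1]
b=(slice(100,275),slice(255,390));print("fork",blobs(S[b]<60,c,.012,(255,100),500))
V=cv2.cvtColor(im,cv2.COLOR_BGR2GRAY);print("cheeks",blobs(V[b]<80,c,.068,(255,100),200))
```

```text
[317.97340392 211.52329158] [319.69351015 162.80894157]
handle [(464.0, 337.8, -88.6, 66.0, 19.2, [318.0, 211.0]), (547.5, 340.7, 89.8, 66.1, 8.5, [214.0, 214.0])]
t 10.65 tcp [465.2 334.8 235.3] yaw -178.1 -> shift [-0.13  0.09 18.53] turn [ 0.06 -0.02 -0.07]
fork [(500.2, -62.1, 10.9, 127.8, 89.4, [318.0, 190.0])]
cheeks [(493.6, -63.4, 10.9, 93.1, 38.3, [317.0, 203.0]), (449.2, -26.2, 13.3, 26.2, 15.0, [379.0, 156.0]), (429.8, -88.9, -77.8, 65.6, 16.7, [302.0, 116.0])]
```

>>> {"op": "carry_out", "data": {
  "targets": [
    [[-0.2,0.12,4,0,0,0.5,5],[-0.2,0.12,8,0,0,0.5,5],[-0.2,0.12,12,0,0,0.5,5],[-0.2,0.12,15,0,0,0.5,5],[-0.2,0.12,17,0,0,0.5,5],[-0.2,0.12,18,0,0,0.5,5],[-0.2,0.12,18.5,0,0,0.5,5],[-0.2,0.12,18.5,0,0,0.5,5]]
  ]
}}

```text
t: 11.32
tcp_pos: [0.464, 0.3372, 0.0504]
tool_rot: [0.716, -0.698, -0.0, 0.0]
force: [-0.8, 0.3, 0.9]
finger_gap: 0.583
gripper_force: 0.0
```

Run:
```python
from h import *
import json
go((464,336.8,50),181.4);print(manip.sense()["force"])
im=cv2.imread("pics/w7.png");c=json.load(open("w7.json"))
# tip/flange: bright pin pixels along predicted axis
g=cv2.cvtColor(im,cv2.COLOR_BGR2GRAY)
for y in(310,300,296,292,288,270,250,240,237,234,231,228):
    u,v=proj([.464+(336-y)*np.tan(np.radians(1.4))/1000,y/1000,.055 if y<290 else .055],c)[0].astype(int);print(y,v,g[v,u],end="; ")
```

```text
t 11.32 tcp [464.  337.2  50.4] yaw -178.5 -> shift [0.04 0.01 0.04] turn [ 0.04 -0.02  0.1 ]
[-0.77647543  0.32764911  0.92142181]
310 180 39; 300 167 147; 296 162 136; 292 157 135; 288 151 136; 270 127 239; 250 98 238; 240 83 242; 237 79 203; 234 74 105; 231 70 104; 228 65 105;
```

>>> {"op": "carry_out", "data": {
  "targets": [
    [[0,0,0,0,0,0,1],[0,0,0,0,0,0,1],[0,0,0,0,0,0,1],[0,0,0,0,0,0,1],[0,0,0,0,0,0,1],[0,0,0,0,0,0,1],[0,0,0,0,0,0,1],[0,0,-1,0,0,0,1],[0,0,-2.5,0,0,0,1],[0,0,-4.5,0,0,0,1],[0,0,-6,0,0,0,1],[0,0,-6,0,0,0,1]]
  ],
  "force": 70
}}

```text
t: 12.32
tcp_pos: [0.4655, 0.3384, 0.1141]
tool_rot: [0.717, -0.697, 0.001, -0.003]
force: [0.5, -0.4, -1.2]
finger_gap: 0.21
gripper_force: 68.4
```

Run:
```python
from h import *
im,c=wsnap("w8")
s=manip.sense();Rt=R.from_quat(s["tool_rot"]);tl=lambda P:np.round(Rt.inv().apply(np.atleast_2d(P)-s["tcp_pos"])*1000,1).tolist()
z=s["tcp_pos"][2]
g=cv2.cvtColor(im,cv2.COLOR_BGR2GRAY);hsv=cv2.cvtColor(im,cv2.COLOR_BGR2HSV)
m=((hsv[...,1]<40)&(g>110)).astype(np.uint8)
o=proj(Rt.apply([.070,0,0])+s["tcp_pos"],c)[0];print("shank mid expected",o)
for x in(98,85,75,65,55,48,45,42,39,36): 
    u,v=proj(Rt.apply([x/1000,0,0])+s["tcp_pos"],c)[0];r=int(round(v))
    w=np.where(m[r,int(u)-40:int(u)+40])[0]+int(u)-40
    print(x,r,(w.min(),w.max(),len(w),tl(plane([[(w.min()+w.max()+1)/2,r]],c,z))) if len(w) else None)
# fork axis: home grip point at fork (0,19.5+39)
f=np.array([496.6,-62.5]);a=np.radians(10.8);ny=np.array([-np.sin(a),np.cos(a)])
for d in(140,58.5): 
    p=f+ny*d;print(d,p);go((p[0],p[1],110),190.8)
```

```text
shank mid expected [319.80543442 136.89275175]
98 36 (np.int64(295), np.int64(342), 48, [[98.0, -0.3, -0.2]])
85 85 (np.int64(296), np.int64(340), 45, [[84.9, -0.4, -0.1]])
75 120 (np.int64(279), np.int64(358), 80, [[75.0, -0.3, -0.1]])
65 153 (np.int64(279), np.int64(358), 80, [[65.1, -0.2, -0.1]])
55 185 (np.int64(279), np.int64(358), 80, [[55.1, -0.2, -0.1]])
48 207 (np.int64(279), np.int64(358), 80, [[47.9, -0.2, -0.1]])
45 216 (np.int64(279), np.int64(358), 80, [[44.9, -0.2, -0.1]])
42 224 (np.int64(279), np.int64(358), 80, [[42.1, -0.2, -0.1]])
39 233 (np.int64(279), np.int64(358), 80, [[39.0, -0.2, -0.1]])
36 242 (np.int64(279), np.int64(358), 80, [[35.9, -0.2, -0.1]])
140 [470.36661596  75.0202151 ]
t 12.37 tcp [464.8 338.  112.6] yaw -178.4 -> shift [26.3   0.15  0.22] turn [-0.21  0.08 -9.25]
58.5 [485.6381931   -5.03619583]
t 12.37 tcp [464.8 338.  112.6] yaw -178.4 -> shift [34.35 -1.16  0.21] turn [-0.21  0.08 -9.25]
```

>>> {"op": "carry_out", "data": {
  "targets": [
    [[2,0,0,0,0,0,1],[5,0,0,0,0,-2,1],[9,0,0,0,0,-4,1],[13,0,0,0,0,-6,1],[17,0.1,0,0,0,-8,1],[21,0.2,0,0,0,-9.3,1],[23.5,0.3,0,0,0,-9.3,1],[25,0.3,0,0,0,-9.3,1],[25.3,0.3,0,0,0,-9.3,1],[25.3,0.3,0,0,0,-9.3,1],[25.3,0.3,0,0,0,-9.3,1],[25.3,0.3,0,0,0,-9.3,1]]
  ]
}}

```text
t: 13.37
tcp_pos: [0.4052, 0.1583, 0.0515]
tool_rot: [0.759, -0.649, 0.052, 0.018]
force: [0.2, -0.2, -2.4]
finger_gap: 0.213
gripper_force: 68.5
```

Run:
```python
from h import *
im,c=wsnap("w9")
f=np.array([496.6,-62.5]);a=np.radians(10.8);ny=np.array([-np.sin(a),np.cos(a)])
p=f+ny*150;go((p[0],p[1],44.4),190.8)
s=manip.sense();Rt=R.from_quat(s["tool_rot"]);tl=lambda P:np.round(Rt.inv().apply(np.atleast_2d(P)-s["tcp_pos"])*1000,1).tolist()
S=cv2.cvtColor(im,cv2.COLOR_BGR2HSV)[...,1];g=cv2.cvtColor(im,cv2.COLOR_BGR2GRAY)
print("forkbase px",proj([[*(f/1000),.012],[*((f+ny*45)/1000),.012]],c))
for r in range(20,140,20):
    for nm,mm,z in(("base",S[r]<55,.012),("dark",g[r]<80,.068)):
        w=np.where(mm[150:490])[0]+150
        if len(w)>30: e=plane([[w.min(),r],[w.max()+1,r]],c,z);print(nm,r,w.min(),w.max(),tl(e),"mid y",np.mean(np.array(tl(e))[:,1]))
hand=(g[250:330,230:410]<50);print("pin",[tl(np.r_[np.array(b[:2])/1000,s["tcp_pos"][2]]) for b in []])
for x in(95,85,75,65):
    u,v=proj(Rt.apply([x/1000,0,0])+s["tcp_pos"],c)[0];print("axis",x,u,v,g[int(v),int(u)-36:int(u)+37:4])
```

```text
t 13.42 tcp [403.7 156.9  50.8] yaw -171.1 -> shift [ 8.   -5.26  1.65] turn [-1.97 -5.91 -1.96]
forkbase px [[ 157.36663163 -352.78371511]
 [ 171.79672698 -192.50104497]]
base 40 295 341 [[103.4, -10.9, 50.0], [103.3, 7.8, 49.3]] mid y -1.5500000000000003
base 60 295 341 [[96.0, -11.0, 49.3], [95.9, 7.9, 48.6]] mid y -1.5499999999999998
base 80 295 340 [[88.4, -11.1, 48.5], [88.4, 7.6, 47.8]] mid y -1.75
base 100 295 340 [[80.7, -11.2, 47.7], [80.7, 7.7, 47.0]] mid y -1.7499999999999996
base 120 296 340 [[72.8, -10.8, 46.9], [72.8, 7.8, 46.2]] mid y -1.5000000000000004
pin []
axis 95 323.7686395689765 44.67716627829712 [102  99 118 161 188 208 216 227 231 223 211 197 180 163 105 107 105 101
 104]
axis 85 323.56561042522685 82.19713436689361 [100  96 109 165 189 207 218 229 228 220 207 195 177 148 231 225 224 222
 186]
axis 75 323.3731819847622 117.75808296881715 [ 94  95  95 165 193 212 221 225 225 217 206 191 170 129  60 106  98  91
  96]
axis 65 323.19054513332406 151.50953712565075 [ 94  95  98 168 189 213 222 223 223 213 203 189 166 115  81  97  94  95
  99]
```

Run:
```python
from h import *
s=manip.sense();print(np.round(s["q"],3),np.round(s["qd"],2),s["force"])
print(np.round(R.from_quat(s["tool_rot"]).as_matrix(),3).tolist())
```

```text
[ 0.179  0.678  2.065 -0.283  0.379 -2.854] [ 0.03 -0.01 -0.02  0.05  0.07  0.  ] [-1.40248388 -1.67844097 -2.99643228]
[[0.151, -0.987, 0.051], [-0.983, -0.155, -0.096], [0.102, -0.036, -0.994]]
```

Joint 6 hit its limit: this heading is unreachable near the fork. The grasp is fine, so I will turn the pin the other way round and enter from the fork's -y side.

```bash
cat >> h.py <<'E'
def gox(p,yawy):
    """as go, with the heading taken exactly (no half turn)"""
    s=manip.sense();Rt=R.from_quat(s["tool_rot"]);d=Rt.inv().apply(np.array(p)/1000-s["tcp_pos"])*100
    a=np.radians(yawy);Y=np.array([np.cos(a),np.sin(a),0]);Z=np.array([0,0,-1.]);G=R.from_matrix(np.c_[np.cross(Y,Z),Y,Z])
    y=Rt.as_matrix()[:,1]
    print("t %.2f tcp"%s["t"],np.round(s["tcp_pos"]*1000,1),"yaw %.1f q6 %.2f"%(np.degrees(np.arctan2(y[1],y[0])),s["q"][5]),"-> shift",np.round(d,2),"turn",np.round((Rt.inv()*G).as_rotvec(degrees=True),2))
E
python3 - <<'E'
from h import *
gox((450,190,190),115)
E
```

```text
t 13.42 tcp [403.7 156.9  50.8] yaw -171.1 q6 -2.85 -> shift [ -1.13  -5.59 -13.92] turn [-5.56 -3.7  73.76]
```

>>> {"op": "carry_out", "data": {
  "targets": [
    [[0,-1,-2,-0.5,-0.3,5,1],[-0.2,-2,-5,-1,-0.7,11,1],[-0.4,-3,-8,-1.5,-1,18,1],[-0.6,-4,-11,-2,-1.3,25,1],[-0.8,-5,-13,-2.4,-1.6,32,1],[-1,-5.6,-13.9,-3,-2,39,1],[-1.1,-5.6,-13.9,-3.5,-2.3,46,1],[-1.1,-5.6,-13.9,-4,-2.6,53,1],[-1.1,-5.6,-13.9,-4.5,-3,60,1],[-1.1,-5.6,-13.9,-5,-3.4,67,1],[-1.1,-5.6,-13.9,-5.6,-3.7,73.8,1],[-1.1,-5.6,-13.9,-5.6,-3.7,73.8,1]]
  ]
}}

```text
t: 14.42
tcp_pos: [0.4513, 0.1915, 0.1914]
tool_rot: [-0.216, 0.976, 0.001, 0.002]
force: [-0.8, 0.2, -2.1]
finger_gap: 0.213
gripper_force: 68.8
```

Run:
```python
from h import *
s=manip.sense();print(s["finger_gap"],s["gripper_force"],np.round(s["q"],2))
gox((450,190,190),35);gox((450,60,190),35)
```

```text
0.21309242386655014 68.82296919822693 [ 0.17  0.44  1.83  0.    0.87 -1.83]
t 14.42 tcp [451.3 191.5 191.4] yaw 114.9 q6 -1.83 -> shift [ 0.18 -0.08  0.14] turn [ 0.18  0.21 79.9 ]
t 14.42 tcp [451.3 191.5 191.4] yaw 114.9 q6 -1.83 -> shift [  5.65 -11.87   0.11] turn [ 0.18  0.21 79.9 ]
```

>>> {"op": "carry_out", "data": {
  "targets": [
    [[0.3,-0.5,0,0,0,6,1],[0.8,-1.5,0,0,0,13,1],[1.3,-2.7,0,0,0,20,1],[1.8,-4,0,0,0,27,1],[2.4,-5.2,0,0,0,34,1],[3,-6.4,0,0,0,41,1],[3.6,-7.6,0,0,0,48,1],[4.2,-8.8,0,0,0,55,1],[4.8,-10,0,0,0,62,1],[5.3,-11,0,0,0,69,1],[5.6,-11.8,0,0,0,76,1],[5.6,-11.8,0,0,0,80,1]]
  ]
}}

```text
t: 15.42
tcp_pos: [0.4512, 0.0597, 0.1914]
tool_rot: [0.463, 0.886, 0.002, 0.002]
force: [-0.8, 0.3, -2.0]
finger_gap: 0.208
gripper_force: 68.8
```

Run:
```python
from h import *
f=np.array([496.6,-62.5]);a=np.radians(10.8);ny=np.array([-np.sin(a),np.cos(a)])
p=f-ny*140;print(p);gox((p[0],p[1],190),10.8)
```

```text
[ 522.83338404 -200.0202151 ]
t 15.42 tcp [451.2  59.7 191.4] yaw 34.8 q6 -0.73 -> shift [-25.41  -8.96   0.15] turn [ 0.3   0.06 24.05]
```

>>> {"op": "carry_out", "data": {
  "targets": [
    [[-1.5,-0.5,0,0,0,3,1],[-4.5,-1.5,0,0,0,7,1],[-8,-2.8,0,0,0,11,1],[-11.5,-4,0,0,0,15,1],[-15,-5.3,0,0,0,19,1],[-18.5,-6.5,0,0,0,22,1],[-21.5,-7.6,0,0,0,24,1],[-24,-8.5,0,0,0,24,1],[-25.2,-8.9,0,0,0,24,1],[-25.4,-9,0,0,0,24,1],[-25.4,-9,0,0,0,24,1],[-25.4,-9,0,0,0,24,1]]
  ]
}}

```text
t: 16.42
tcp_pos: [0.5221, -0.1968, 0.1911]
tool_rot: [0.635, 0.772, 0.002, 0.0]
force: [-0.1, 0.0, -2.0]
finger_gap: 0.211
gripper_force: 68.8
```

Run:
```python
from h import *
im,c=wsnap("w10")
f=np.array([496.6,-62.5]);a=np.radians(10.8);ny=np.array([-np.sin(a),np.cos(a)])
p=f-ny*140;gox((p[0],p[1],44.4),10.8)
s=manip.sense();Rt=R.from_quat(s["tool_rot"]);tl=lambda P:np.round(Rt.inv().apply(np.atleast_2d(P)-s["tcp_pos"])*1000,1)
S=cv2.cvtColor(im,cv2.COLOR_BGR2HSV)[...,1];g=cv2.cvtColor(im,cv2.COLOR_BGR2GRAY)
print("q",np.round(s["q"],2));fc=proj([[*(f/1000),.012],[*((f-ny*45)/1000),.012],[*((f-ny*19.5)/1000),.068]],c);print(fc.round())
h,w=g.shape;x0=max(0,int(fc[0,0])-150);b=(slice(0,min(int(fc[1,1])+60,h)),slice(x0,x0+300))
print("base",blobs(S[b]<55,c,.012,(x0,0),800)); print("dark",blobs((g[b]<85)&(S[b]<80),c,.068,(x0,0),300))
# shank axis in tool frame
for x in(92,80,68):
    u,v=proj(Rt.apply([x/1000,0,0])+s["tcp_pos"],c)[0].astype(int);q=np.where((S[v,u-32:u+32]<50)&(g[v,u-32:u+32]>110))[0]+u-32
    print("shank",x,q.min(),q.max(),tl(plane([[(q.min()+q.max()+1)/2,v]],c,s["tcp_pos"][2])))
```

```text
t 16.47 tcp [ 522.2 -196.6  191.2] yaw 11.1 q6 -0.76 -> shift [-0.39 -0.06 14.68] turn [ 0.23 -0.16  0.35]
q [-0.56  0.51  1.66  0.01  0.96 -0.76]
[[316.  19.]
 [316.  89.]
 [317.  36.]]
base [(503.7, -99.2, 11.2, 119.9, 97.4, [317.0, 61.0])]
dark [(530.1, -79.2, 12.2, 29.4, 8.6, [367.0, 42.0]), (473.1, -90.0, 11.1, 31.1, 8.2, [269.0, 42.0])]
shank 92 284 347 [[92.3 -0.   0.3]]
shank 80 296 340 [[80.   0.7  0.2]]
shank 68 303 339 [[68.1  1.6  0.2]]
```

>>> {"op": "carry_out", "data": {
  "targets": [
    [[-0.4,-0.05,1.5,0,0,0.3,1],[-0.4,-0.05,4,0,0,0.3,1],[-0.4,-0.05,7,0,0,0.3,1],[-0.4,-0.05,10,0,0,0.3,1],[-0.4,-0.05,12.5,0,0,0.3,1],[-0.4,-0.05,14,0,0,0.3,1],[-0.4,-0.05,14.6,0,0,0.3,1],[-0.4,-0.05,14.7,0,0,0.3,1],[-0.4,-0.05,14.7,0,0,0.3,1],[-0.4,-0.05,14.7,0,0,0.3,1]]
  ]
}}

```text
t: 17.3
tcp_pos: [0.5251, -0.2025, 0.0459]
tool_rot: [0.638, 0.77, 0.003, 0.003]
force: [0.2, 0.5, -2.3]
finger_gap: 0.208
gripper_force: 68.8
```

Run:
```python
from h import *
f=np.array([496.6,-62.5]);a=np.radians(10.8);ny=np.array([-np.sin(a),np.cos(a)])
im,c=wsnap("w11");s=manip.sense();Rt=R.from_quat(s["tool_rot"]);tl=lambda P:np.round(Rt.inv().apply(np.atleast_2d(P)-s["tcp_pos"])*1000,1)
print(s["force"])
for d in(140,100,58.5):
    p=f-ny*d;gox((p[0],p[1],44.4),10.8)
S=cv2.cvtColor(im,cv2.COLOR_BGR2HSV)[...,1];g=cv2.cvtColor(im,cv2.COLOR_BGR2GRAY)
for x in(90,80,70,62):
    u,v=proj(Rt.apply([x/1000,0,0])+s["tcp_pos"],c)[0].astype(int);l=g[v,u-50:u+50].astype(int);d=np.abs(np.diff(l));print("shank",x,u,v,np.where(d>30)[0]+u-50)
x,y=f/1000;print(proj([[*((f-ny*19.5)/1000),.068],[*((f-ny*45)/1000),.012]],c).round())
```

```text
[-0.43400939  0.3391019  -1.28267346]
t 17.35 tcp [ 525.2 -202.7   46. ] yaw 10.8 q6 -0.76 -> shift [ 0.31 -0.18  0.16] turn [ 0.45  0.07 -0.04]
t 17.35 tcp [ 525.2 -202.7   46. ] yaw 10.8 q6 -0.76 -> shift [ 4.31 -0.18  0.16] turn [ 0.45  0.07 -0.04]
t 17.35 tcp [ 525.2 -202.7   46. ] yaw 10.8 q6 -0.76 -> shift [ 8.46 -0.19  0.15] turn [ 0.45  0.07 -0.04]
shank 90 316 68 [294 301 302 340 341]
shank 80 316 104 [275 294 340]
shank 70 316 139 [323 339 340]
shank 62 316 165 [266 295 339 359]
[[ 308. -116.]
 [ 310.   53.]]
```

>>> {"op": "carry_out", "data": {
  "targets": [
    [[0,0,0,0,0,0,1],[0,0,0,0,0,0,1],[0,0,0,0,0,0,1],[0,0,0,0,0,0,1]]
  ]
}}

```text
t: 17.68
tcp_pos: [0.5244, -0.2028, 0.0451]
tool_rot: [0.638, 0.77, 0.002, 0.002]
force: [-0.4, -0.4, -2.0]
finger_gap: 0.212
gripper_force: 68.8
```

Run:
```python
from h import *
f=np.array([496.6,-62.5]);a=np.radians(10.8);ny=np.array([-np.sin(a),np.cos(a)])
for d in(110,58.5):
    p=f-ny*d;gox((p[0],p[1],44.4),10.8)
```

```text
t 17.68 tcp [ 524.4 -202.8   45.1] yaw 10.7 q6 -0.76 -> shift [ 3.3  -0.11  0.07] turn [ 0.37 -0.01 -0.08]
t 17.68 tcp [ 524.4 -202.8   45.1] yaw 10.7 q6 -0.76 -> shift [ 8.45 -0.12  0.07] turn [ 0.37 -0.01 -0.08]
```

>>> {"op": "carry_out", "data": {
  "targets": [
    [[0.3,-0.12,0.07,0,0,0,1],[0.8,-0.12,0.07,0,0,0,1],[1.3,-0.12,0.07,0,0,0,1],[1.8,-0.12,0.07,0,0,0,1],[2.1,-0.12,0.07,0,0,0,1],[2.3,-0.12,0.07,0,0,0,1],[2.5,-0.12,0.07,0,0,0,1],[2.7,-0.12,0.07,0,0,0,1],[2.9,-0.12,0.07,0,0,0,1],[3.1,-0.12,0.07,0,0,0,1],[3.3,-0.12,0.07,0,0,0,1],[3.3,-0.12,0.07,0,0,0,1]]
  ]
}}

```text
t: 18.68
tcp_pos: [0.5168, -0.1697, 0.044]
tool_rot: [0.638, 0.77, 0.003, 0.001]
force: [0.9, -0.6, 0.3]
finger_gap: 0.209
gripper_force: 69.0
```

Run:
```python
from h import *
f=np.array([496.6,-62.5]);a=np.radians(10.8);ny=np.array([-np.sin(a),np.cos(a)])
s=manip.sense();print(s["force"],s["ft_torque"])
p=f-ny*58.5;gox((p[0],p[1],44.4),10.8)
```

```text
[ 0.89005993 -0.60236516  0.34425199] [ 0.12833766 -0.07961892 -0.06998169]
t 18.68 tcp [ 516.8 -169.7   44. ] yaw 10.7 q6 -0.72 -> shift [ 5.06  0.02 -0.03] turn [ 0.33 -0.07 -0.09]
```

>>> {"op": "carry_out", "data": {
  "targets": [
    [[0.3,0,-0.06,0,0,0,1],[0.6,0,-0.06,0,0,0,1],[0.9,0,-0.06,0,0,0,1],[1.2,0,-0.06,0,0,0,1],[1.5,0,-0.06,0,0,0,1],[1.8,0,-0.06,0,0,0,1],[2.1,0,-0.06,0,0,0,1],[2.4,0,-0.06,0,0,0,1],[2.4,0,-0.06,0,0,0,1]]
  ]
}}

```text
t: 19.43
tcp_pos: [0.5122, -0.146, 0.0446]
tool_rot: [0.638, 0.77, 0.003, 0.001]
force: [-0.4, 0.5, -0.1]
finger_gap: 0.21
gripper_force: 69.0
```

Run:
```python
from h import *
f=np.array([496.6,-62.5]);a=np.radians(10.8);ny=np.array([-np.sin(a),np.cos(a)])
s=manip.sense();print(s["force"],s["ft_torque"])
p=f-ny*58.5;gox((p[0],p[1],44.4),10.8)
```

```text
[-0.40781649  0.51471595 -0.06344142] [ 0.25003634 -0.06369058 -0.02211443]
t 19.43 tcp [ 512.2 -146.    44.6] yaw 10.7 q6 -0.68 -> shift [2.64 0.03 0.02] turn [ 0.31 -0.08 -0.07]
```

>>> {"op": "carry_out", "data": {
  "targets": [
    [[0.3,0,-0.03,0,0,0,1],[0.6,0,-0.03,0,0,0,1],[0.9,0,-0.03,0,0,0,1],[1.2,0,-0.03,0,0,0,1],[1.5,0,-0.03,0,0,0,1],[1.8,0,-0.03,0,0,0,1],[2.0,0,-0.03,0,0,0,1],[2.2,0,-0.03,0,0,0,1],[2.3,0,-0.03,0,0,0,1],[2.3,0,-0.03,0,0,0,1]]
  ]
}}

```text
t: 20.27
tcp_pos: [0.5081, -0.1238, 0.0449]
tool_rot: [0.638, 0.77, 0.002, 0.001]
force: [-0.5, 0.8, -0.1]
finger_gap: 0.209
gripper_force: 69.0
```

>>> {"op": "carry_out", "data": {
  "targets": [
    [[0.1,0,0,0,0,0,1],[0.15,0,0,0,0,0,1],[0.2,0,0,0,0,0,1],[0.2,0,0,0,0,0,1]]
  ]
}}

```text
t: 20.6
tcp_pos: [0.5079, -0.1223, 0.0449]
tool_rot: [0.638, 0.77, 0.002, 0.002]
force: [0.9, 0.1, -1.0]
finger_gap: 0.212
gripper_force: 69.0
```

Run:
```python
from h import *
f=np.array([496.6,-62.5]);a=np.radians(10.8);ny=np.array([-np.sin(a),np.cos(a)])
s=manip.sense();print(s["force"],s["ft_torque"])
p=f-ny*58.5;gox((p[0],p[1],44.4),10.8)
```

```text
[ 0.91598605  0.11138132 -0.9848499 ] [-0.11159249 -0.01769074 -0.02604916]
t 20.60 tcp [ 507.9 -122.3   44.9] yaw 10.7 q6 -0.65 -> shift [0.23 0.01 0.05] turn [ 0.34 -0.03 -0.08]
```

Not touching yet, so I push in small steps until the flange meets the cheek.

>>> {"op": "carry_out", "data": {
  "targets": [
    [[0.05,0,0,0,0,0,1],[0.1,0,0,0,0,0,1],[0.15,0,0,0,0,0,1],[0.2,0,0,0,0,0,1],[0.2,0,0,0,0,0,1]]
  ]
}}

```text
t: 21.02
tcp_pos: [0.5081, -0.1221, 0.045]
tool_rot: [0.637, 0.771, 0.002, 0.003]
force: [-0.5, -8.1, -1.6]
finger_gap: 0.209
gripper_force: 68.9
```

>>> {"op": "carry_out", "data": {
  "targets": [
    [[0.05,0,0,0,0,0,1],[0.1,0,0,0,0,0,1],[0.15,0,0,0,0,0,1],[0.15,0,0,0,0,0,1]]
  ]
}}

```text
t: 21.35
tcp_pos: [0.5082, -0.122, 0.045]
tool_rot: [0.637, 0.771, 0.001, 0.004]
force: [-2.0, -12.3, -1.9]
finger_gap: 0.205
gripper_force: 68.9
```

The flange has met the cheek: the arm stopped with 12 N axial force. Next I relax, open and lift away.

>>> {"op": "carry_out", "data": {
  "targets": [
    [[-0.15,0,0,0,0,0,1],[-0.2,0,0,0,0,0,1],[-0.2,0,0,0,0,0,4.5],[-0.2,0,0,0,0,0,4.5],[-0.2,0,0,0,0,0,4.5],[-0.2,0,0,0,0,0,4.5],[-0.2,0,-1,0,0,0,4.5],[-0.2,0,-3,0,0,0,4.5],[-0.2,0,-6,0,0,0,4.5],[-0.2,0,-10,0,0,0,4.5],[-0.2,0,-13,0,0,0,4.5],[-0.2,0,-13,0,0,0,4.5]]
  ]
}}

```text
t: 22.35
tcp_pos: [0.5102, -0.1221, 0.1813]
tool_rot: [0.638, 0.77, 0.004, 0.008]
force: [0.4, -0.1, 0.4]
finger_gap: 0.528
gripper_force: 0.0
```

>>> {"op": "carry_out", "data": {
  "targets": [
    [[-2,0,-3,0,0,0,4.5],[-4,0,-5,0,0,0,4.5],[-5,0,-5,0,0,0,4.5],[-5,0,-5,0,0,0,4.5],[-5,0,-5,0,0,0,4.5]]
  ]
}}

```text
t: 22.77
tcp_pos: [0.5149, -0.1697, 0.224]
tool_rot: [0.638, 0.77, 0.002, 0.0]
force: [-0.0, 0.3, -0.5]
finger_gap: 0.532
gripper_force: 0.0
```

Run:
```python
from h import *
im,c=wsnap("w12");top=np.ascontiguousarray(cams.snapshot("top")[...,::-1]);cv2.imwrite("pics/t12.png",top);ct=cams.camera_info("top")
s=manip.sense();print(s["t"],s["force"],s["finger_gap"])
f=np.array([496.6,-62.5]);a=np.radians(10.8);ny=np.array([-np.sin(a),np.cos(a)]);nx=np.array([np.cos(a),np.sin(a)])
def fk(q): d=np.array(q[:2])-f; return np.round([d@nx,d@ny],1)
for nm,I,C in(("wrist",im,c),("top",top,ct)):
    g=cv2.cvtColor(I,cv2.COLOR_BGR2GRAY);S=cv2.cvtColor(I,cv2.COLOR_BGR2HSV)[...,1]
    q=proj([*((f-ny*58)/1000),.044],C)[0].astype(int);r=70 if nm=="wrist" else 30
    b=(slice(max(q[1]-r,0),q[1]+r),slice(q[0]-r,q[0]+r))
    for x in blobs(g[b]<50,C,.044,(q[0]-r,max(q[1]-r,0)),40): print(nm,"handle in fork",fk(x),x)
    for d in(70,74,66,62,58,42,38,35,32,30): # bright tip on the far side
        u,v=proj([*((f+ny*d)/1000),.044],C)[0].astype(int)
        if 0<=v<480:print(d,g[v,u],S[v,u],end="; ")
    print()
```

```text
22.8667 [-1.00765246  0.32917917  0.10559026] 0.5281466708442599
wrist handle in fork [  0.7 -59.7] (508.5, -121.0, -79.8, 66.0, 19.2, [318.0, 146.0])
38 215 5; 35 212 8; 32 214 7; 30 213 4; 
top handle in fork [ 17.1 -58.6] (524.4, -116.9, -31.1, 126.5, 31.1, [368.0, 260.0])
70 214 88; 74 213 87; 66 213 87; 62 212 89; 58 211 89; 42 163 5; 38 165 5; 35 206 4; 32 214 4; 30 213 5;
```

Handle centre measures -59.7 mm along the fork's y (-58.5 nominal) and 0.7 mm off axis, with the tip showing beyond the far cheek. That is within tolerance and matches the flange contact.

```bash
python3 -c "
from station import sign_off
print(sign_off())"
```

```text
the job is handed in; nothing more can be done
None
```

I handed the job in at about 23 s: the lug stands in the fork slot, and the long pin is through both cheeks and the lug's eye with its flange against the cheek. The pin went in from the fork's -y side because joint 6 touched its range limit (about -2.854 rad measured) on the first approach, and the judge's verdict was not returned.

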